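Uncouple the drawbar from the tow ball and hold it up

TASK

The tow ball on the bench fixture is to be greased. Pull the coupler's spring latch out sideways by its upright tab as far as it goes, then, holding on by the tab, swing the drawbar up off the ball until the coupler's mouth is at least 50 mm above the top of the ball. Finish there, still gripping the tab and holding it up and still; do not push about the other things on the bench.

Things in the scene. Friction and masses are not known exactly. Their poses are not given: they have to be found in the camera images.
- fixture: Bench fixture, fixed: dark steel base plate 100 (x) x 360 (y) x 12 mm; tow ball at one end, pivot bracket at the other, the drawbar lying between them. Origin: centre of the plate's underside, on the bench. In its frame the ball's centre is at y -120, z 75 mm, the pivot axis (along its x) at y +120, z 75 mm. The latch tab is on its -x side, which roughly faces the robot (yaw -0.4 to 0.5).
- ball_top (a point): Top of the tow ball (50 mm diameter), 100 mm above the bench. Does not move.
- socket_mouth (a point): Centre of the coupler's open mouth, on the drawbar, 240 mm from the pivot axis; when coupled 75 mm above the bench, level with the axis. The coupler is a grey upturned cup, 68 mm across; its top is 109 mm above the bench when coupled.
- pull_tab (a point): Grip point of the latch's upright steel tab: 12 mm thick (fixture's x, the pull direction), 30 mm wide (fixture's y). It lies in the tab's middle, 21 mm below its top; when coupled 105 mm above the bench, at fixture x -86, y -120 mm. 46 mm gap to the coupler for a finger; the rod to the coupler has its top 36 mm below the point. It swings up with the drawbar about the pivot axis.
- latch (a joint): How far the latch is pulled out (m): 0 shut, 0.016 at its stop; it moves to the fixture's -x, away from the coupler. The spring pulls back with 4 N when shut, 8 N at the stop. Below about 0.007 its blade sits under the ball and the drawbar cannot rise; it snaps shut when let go.
- drawbar (a joint): Angle of the drawbar about the pivot (rad): 0 coupled, growing as the coupler end swings up; stop at 0.8. It falls when let go. It weighs about 0.5 to 0.9 kg with its latch, so lifting takes 3 to 5 N at the tab.
- paste_tin: Bystander: round green tin with a pale lid, 69 mm across, 46 mm high, near the ball end of the fixture. Origin: centre of its underside.
- spanner: Bystander: steel spanner 171 mm long, 8 mm thick, lying in front of the fixture. Origin: centre of its underside.
- bolt: Bystander: steel bolt 21 mm wide, 68 mm long, standing on its head behind the fixture. Origin: centre of its underside.
- hammer: Bystander: chipping hammer, 150 x 183 x 23 mm, lying at the left. Origin: centre of its underside.
- masking_tape: Bystander: roll of tape, 100 mm across, 24 mm high, lying at the left. Origin: centre of its underside.

How it is judged:
By the outcome, as a careful person would: the job done as asked, in the order asked, and still so for the second after the job is handed in, while the arm keeps its last pose, push and grip.
It also fails if it takes over 32 s, if anything falls off the work surface, if the arm or the gripper's body presses on something with over 40 N, if the wrist force passes 120 N, or if a joint passes its speed limit or range.

ROBOT

A 6-joint arm with a two-finger parallel gripper is mounted at the origin on a cart in front of the work surface, level with it; the furniture and walls round the work are solid. World frame = base frame: x ahead of the robot, y to its left, z up, the work surface at z = 0. Lengths are in m, angles in rad, forces in N, time in s.
With the tool pointing down it reaches from about 0.35 to 0.975 m from the base axis. Payload 4.9 kg.
Tool frame: the origin (TCP) lies between the finger pads; the fingertips stand 17 mm ahead of it and the grasp point (between the pads) lies 2 mm behind it; z points along the fingers, y is the direction in which the jaws open and shut (so a half turn about z gives the same grasp; the last joint's range is limited). The gripper opens to 85 mm and grips with 20 to 120 N. Pads are 22 mm wide; open, the fingers measure 114 mm over their backs; the gripper's body (76 mm by 85 mm) begins 54 mm behind the grasp point. The pads swing forward as they close: fully open they stand 13 mm farther back than shut.
Start: joints at [-1.424, 0.053, 1.613, -0, 1.476, -0.119], TCP at [0.164, -0.603, 0.215] pointing down, gripper open.
Joint ranges: [-3.01, 3.01], [-1.01, 2.22], [0.06, 2.58], [-1.02, 4.17], [0.09, 2.62], [-3.14, 3.14]. Speed limits (rad/s): [2.57, 2.57, 3.14, 3.14, 3.14, 3.14].

INTERFACE

Orientations are given as a unit quaternion [w, x, y, z].
In Python, from plant import state, grab_frame, camera_model, job_done, find_in, silhouettes, landmark_of gives the robot as it stands.
- The arm moves only by the shell command python3 -m crank 'ROWS'. ROWS is JSON, a list of rows, each an object with "angular": the turn, a rotation vector about the tool's x, y, z each as a share of 5 degrees, from -1 to 1, a list of three; "delta_pos": the shift along the tool's x, y, z each as a share of 3 cm, from -1 to 1, a list of three; "gripper": the opening, from 0 (shut) to 1 (fully open). In form: [{"angular": [ax, ay, az], "delta_pos": [tx, ty, tz], "gripper": gripper}, ...]. A call has 1 to 12 rows; each row shifts and turns the commanded pose from where the row before left it, along the tool's axes as they then stand; what a row does not reach is not made up. A row lasts 1/8 s, in which the tool goes at most 62.5 mm and 10.7 degrees, less where a joint would pass 70% of its speed; a pose out of reach is approached as far as the arm can. A call with a number of a shift or a turn outside -1 to 1 is refused whole. A call with a gripper value outside its range is refused whole. The fingers move at their own pace and stop on an object; the grip force is fixed at half the most. Time passes only in rows, so rows that do not move let the fingers close. It gives the time, the measured TCP pose, the force and the opening at its end, in the units of the state.
- state(): the state, without advancing time (a new reading comes with each control period).
- grab_frame(name): name is "scene" or "top" or "wrist"; returns the picture (400x640x3 uint8, red, green, blue); there is no depth.
- camera_model(name): a dict with "camera_matrix" (3x3 intrinsics, pixels), "rvec" (rotation vector, rad) and "tvec" (3), from world to camera coordinates, as OpenCV has them; the wrist camera has in their place "mount" (4x4, takes a point from camera to tool coordinates, whose origin is the TCP and whose axes are the flange's). Camera axes: x right, y down, z forward; pixel columns grow to the right and rows downward; lengths in m; the calibration is good to about 2 mm. A picture is of the moment at which its call begins: read the wrist's pose just before it. camera_model takes no time and is no camera call.
- job_done(): hands the job in, once; it reports no verdict.
Trained networks look in the newest picture that a camera, given by its name, has taken for a name from the list of things; names that differ only in an ending like _2 or _b are one class to them, and where a whole thing is asked for, a point or a joint stands for the part that bears it (a point fixed in the world has none). Each returns a list of dicts, best first, with "conf" (0 to 1); they miss things now and then, are a little off and sometimes report something else, mostly with a low value. They report only what shows in the picture. A call takes as long as a camera call.
- find_in(camera, target): "bbox" ([left, top, right, bottom] in pixels, round what is visible of it).
- silhouettes(camera, target): "mask" (400x640 bool, what is visible of it) and "bbox" ([left, top, right, bottom] in pixels, round what is visible of it).
- landmark_of(camera, target): "pixel" ([column, row] in pixels: a listed point, or the origin of a listed thing).
The state is a dict: "time": time; "joint_pos": joint angles; "joint_vel": joint speeds; "joint_efforts": joint torques, N m; "tool_pos": TCP position; "tool_rot": TCP orientation; "contact_force": force on the tool from outside, world axes, zero at the start; "ft_torque": the same for the moment, N m; "gripper_width": opening from 0.0 (shut) to 1.0 (fully open).
Only numpy, scipy, OpenCV 4.12 (cv2) and the standard library are available. Lean on these libraries where they do the work, as an engineer would, in place of code of your own. Each camera call takes 0.05 s, during which the arm holds its last target.

## Working session

There is one attempt and no reset: what is moved stays moved. The work goes in short steps, Python scripts to look and compute and a shell command to move; the robot and the scene stay as the last step left them, time stands still between calls to the robot, and variables do not carry over. Pictures are saved under pics/ and viewed, and the job is handed in when it is done.

```bash
mkdir -p pics; ls; python3 - <<'E'
from plant import *
import cv2,numpy as np
print(state())
for c in("scene","top"):
    im=grab_frame(c);cv2.imwrite(f"pics/{c}0.png",im[:,:,::-1])
    m=camera_model(c);print(c,m)
    for t in("pull_tab","ball_top","socket_mouth","fixture","paste_tin"):
        print(t,[(np.round(d["pixel"],1),round(d["conf"],2)) for d in landmark_of(c,t)[:3]])
print(camera_model("wrist"))
E
```

```text
pics
{'time': 0.0, 'joint_pos': array([-1.42396304e+00,  5.33640652e-02,  1.61428244e+00, -1.08557728e-05,
        1.47599504e+00, -1.19013344e-01]), 'joint_vel': array([ 6.18263739e-05,  2.11002461e-04,  2.64580976e-03, -1.74062092e-04,
        3.40773750e-05,  9.76121759e-04]), 'joint_efforts': array([-4.09588138e-04, -3.93684626e+01, -3.70178068e+01, -2.85191772e-04,
        6.89215609e-03,  1.06054387e-06]), 'tool_pos': array([ 0.16409727, -0.60239865,  0.21356549]), 'tool_rot': array([-1.02427189e-03,  9.91178107e-01,  1.32532679e-01, -1.96520198e-05]), 'contact_force': array([ 0.35808311, -0.53149179, -0.20073784]), 'ft_torque': array([ 0.0129903 , -0.02257224,  0.00744696]), 'gripper_width': 0.9984597441853176}
scene {'camera_matrix': array([[511.39666023,   0.        , 315.64694279],
       [  0.        , 511.39666023, 202.81845373],
       [  0.        ,   0.        ,   1.        ]]), 'rvec': array([ 1.15671304, -2.22432149,  1.12343588]), 'tvec': array([0.37387553, 0.33681906, 1.11432896])}
pull_tab [(array([365.8, 198.1]), 0.84)]
ball_top [(array([351.1, 185.5]), 0.92)]
so
[... 504 characters left out ...]
.5, 188. ]), 0.94)]
socket_mouth [(array([369.4, 184.3]), 0.82)]
fixture [(array([326.1, 181.8]), 0.64)]
paste_tin [(array([402.2, 205.5]), 0.6), (array([331.3, 158. ]), 0.28)]
{'camera_matrix': array([[347.5762506 ,   0.        , 324.52055646],
       [  0.        , 347.5762506 , 195.84855731],
       [  0.        ,   0.        ,   1.        ]]), 'mount': array([[-1.06128493e-03, -9.66093008e-01, -2.58192127e-01,
         6.55142961e-02],
       [ 9.99999400e-01, -9.54747778e-04, -5.38006877e-04,
        -3.65648724e-04],
       [ 2.73256323e-04, -2.58192543e-01,  9.66093441e-01,
        -1.57923373e-01],
       [ 0.00000000e+00,  0.00000000e+00,  0.00000000e+00,
         1.00000000e+00]])}
```

View pics/scene0.png

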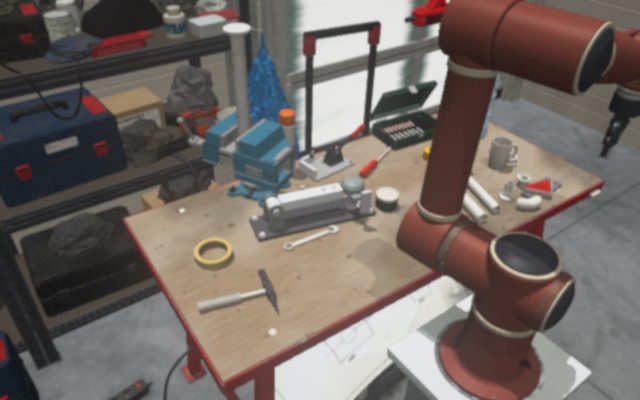

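View pics/top0.png

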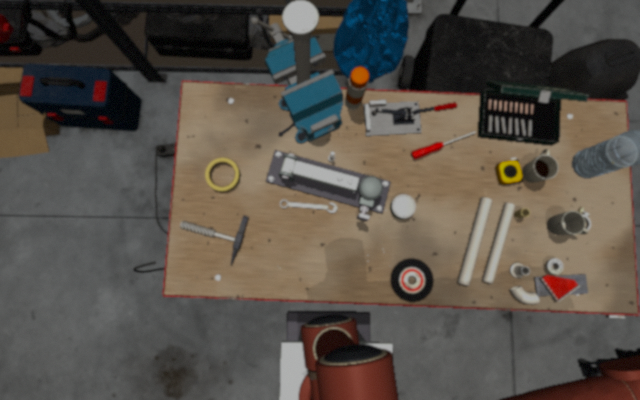

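```bash
cat > h.py <<'E'
import numpy as np,cv2
from plant import *
from scipy.spatial.transform import Rotation as R
def P(c):
    m=camera_model(c);return m["camera_matrix"]@np.c_[cv2.Rodrigues(m["rvec"])[0],m["tvec"]]
def Pw(s):
    m=camera_model("wrist");T=np.eye(4);q=s["tool_rot"];T[:3,:3]=R.from_quat([q[1],q[2],q[3],q[0]]).as_matrix();T[:3,3]=s["tool_pos"]
    return m["camera_matrix"]@np.linalg.inv(T@m["mount"])[:3]
def tri(obs):
    A=[]
    for p,(u,v) in obs: A+=[u*p[2]-p[0],v*p[2]-p[1]]
    x=np.linalg.svd(np.array(A))[2][-1];x=x[:3]/x[3]
    e=[np.round((p@np.r_[x,1])[:2]/(p@np.r_[x,1])[2]-np.array(uv),1) for p,uv in obs]
    return x,e
def ray_z(p,uv,z):
    u,v=uv;A=np.array([u*p[2]-p[0],v*p[2]-p[1]]);return np.linalg.solve(A[:,:2],-A[:,2]*z-A[:,3])
E
python3 - <<'E'
from h import *
a,b=P("scene"),P("top")
for n,u,v in(("tab",(365.8,198.1),(365.7,215.3)),("ball",(351.1,185.5),(370.5,188)),("mouth",(353.2,186.8),(369.4,184.3)),("fix",(316.1,217.5),(326.1,181.8)),("tin",(386.6,204.5),(402.2,205.5))): print(n,*tri([(a,u),(b,v)]))
E
```

```text
tab [ 0.50606808 -0.07133406  0.09210093] [array([-0., -0.]), array([0., 0.])]
ball [ 0.58513731 -0.08476188  0.08332263] [array([0.4, 0. ]), array([-0.3, -0.3])]
mouth [ 0.59129281 -0.08908437  0.07435445] [array([-2.1, -0.2]), array([1.9, 1.8])]
fix [0.60831105 0.03089865 0.00278859] [array([-2.3, -0.3]), array([2. , 1.8])]
tin [ 0.54549743 -0.19428662 -0.00708024] [array([-0.9, -0.1]), array([0.8, 0.7])]
```

The scene picture shows the fixture in the middle, with the coupler at about (353,187), the tab in front of it, and the tin at (387,200). In the top picture the ball end is at (370,187), the tab at (364,213), the tin at (403,206) and the spanner at (308,206). The triangulated heights fit the text: ball about 83 mm, where the net probably marks the coupler, and tab about 92 mm. I'll move above the tab for a wrist view.

```bash
cat >> h.py <<'E'
def Rq(q): return R.from_quat([q[1],q[2],q[3],q[0]])
def plan(p0,R0,p1,R1,N):
    w=(R0.inv()*R1).as_rotvec()/N
    M=sum((R0*R.from_rotvec(k*w)).as_matrix() for k in range(N))
    d=np.linalg.solve(M,np.array(p1)-p0)
    path=[p0]
    for k in range(N): path.append(path[-1]+(R0*R.from_rotvec(k*w)).as_matrix()@d)
    return np.round(np.degrees(w)/5,3),np.round(d/.03,3),np.array(path)
def down(ang): # tool z down, tool y at world angle ang
    y=np.array([np.cos(ang),np.sin(ang),0]);z=np.array([0,0,-1.]);return R.from_matrix(np.c_[np.cross(y,z),y,z])
E
python3 - <<'E'
from h import *
s=state();R0=Rq(s["tool_rot"])
for a in(-.18,):
    w,d,p=plan(s["tool_pos"],R0,[.50,-.075,.25],down(a),24);print(w,d,p[::4].round(3))
    print(down(a).as_matrix().round(2))
    w,d,p=plan(s["tool_pos"],R0,[.50,-.075,.25],R0,24);print(w,d)
E
```

```text
[ 0.     0.    -0.537] [ 0.898 -0.182 -0.049] [[ 0.164 -0.603  0.215]
 [ 0.259 -0.547  0.221]
 [ 0.341 -0.474  0.227]
 [ 0.408 -0.388  0.232]
 [ 0.458 -0.29   0.238]
 [ 0.489 -0.184  0.244]
 [ 0.5   -0.075  0.25 ]]
[[ 0.18  0.98  0.  ]
 [ 0.98 -0.18  0.  ]
 [ 0.    0.   -1.  ]]
[0. 0. 0.] [ 0.643 -0.585 -0.049]
```

```bash
python3 -m crank '[{"angular":[0,0,-0.537],"delta_pos":[0.898,-0.182,-0.05],"gripper":0.6},{"angular":[0,0,-0.537],"delta_pos":[0.898,-0.182,-0.05],"gripper":0.6},{"angular":[0,0,-0.537],"delta_pos":[0.898,-0.182,-0.05],"gripper":0.6},{"angular":[0,0,-0.537],"delta_pos":[0.898,-0.182,-0.05],"gripper":0.6},{"angular":[0,0,-0.537],"delta_pos":[0.898,-0.182,-0.05],"gripper":0.6},{"angular":[0,0,-0.537],"delta_pos":[0.898,-0.182,-0.05],"gripper":0.6},{"angular":[0,0,-0.537],"delta_pos":[0.898,-0.182,-0.05],"gripper":0.6},{"angular":[0,0,-0.537],"delta_pos":[0.898,-0.182,-0.05],"gripper":0.6},{"angular":[0,0,-0.537],"delta_pos":[0.898,-0.182,-0.05],"gripper":0.6},{"angular":[0,0,-0.537],"delta_pos":[0.898,-0.182,-0.05],"gripper":0.6},{"angular":[0,0,-0.537],"delta_pos":[0.898,-0.182,-0.05],"gripper":0.6},{"angular":[0,0,-0.537],"delta_pos":[0.898,-0.182,-0.05],"gripper":0.6}]'
python3 -m crank '[{"angular":[0,0,-0.537],"delta_pos":[0.898,-0.182,-0.05],"gripper":0.6},{"angular":[0,0,-0.537],"delta_pos":[0.898,-0.182,-0.05],"gripper":0.6},{"angular":[0,0,-0.537],"delta_pos":[0.898,-0.182,-0.05],"gripper":0.6},{"angular":[0,0,-0.537],"delta_pos":[0.898,-0.182,-0.05],"gripper":0.6},{"angular":[0,0,-0.537],"delta_pos":[0.898,-0.182,-0.05],"gripper":0.6},{"angular":[0,0,-0.537],"delta_pos":[0.898,-0.182,-0.05],"gripper":0.6},{"angular":[0,0,-0.537],"delta_pos":[0.898,-0.182,-0.05],"gripper":0.6},{"angular":[0,0,-0.537],"delta_pos":[0.898,-0.182,-0.05],"gripper":0.6},{"angular":[0,0,-0.537],"delta_pos":[0.898,-0.182,-0.05],"gripper":0.6},{"angular":[0,0,-0.537],"delta_pos":[0.898,-0.182,-0.05],"gripper":0.6},{"angular":[0,0,-0.537],"delta_pos":[0.898,-0.182,-0.05],"gripper":0.6},{"angular":[0,0,-0.537],"delta_pos":[0.898,-0.182,-0.05],"gripper":0.6},{"angular":[0,0,0],"delta_pos":[0,0,0],"gripper":0.6}]' | tail -c 600
python3 -m crank '[{"angular":[0,0,0],"delta_pos":[0,0,0],"gripper":0.6}]'
```

```text
time: 2.1
tool_pos: [0.4087, -0.3868, 0.233]
tool_rot: [0.0, 0.915, 0.403, 0.0]
contact_force: [0.6, 0.3, 0.5]
gripper_width: 0.6
time: 2.22
tool_pos: [0.409, -0.3865, 0.2332]
tool_rot: [0.0, 0.915, 0.403, 0.0]
contact_force: [-0.1, -0.4, -0.2]
gripper_width: 0.602validation failed for argument at $...
```

My second call had 13 rows and was refused, so I'm resending it with 12.

```bash
python3 -m crank '[{"angular":[0,0,-0.537],"delta_pos":[0.898,-0.182,-0.05],"gripper":0.6},{"angular":[0,0,-0.537],"delta_pos":[0.898,-0.182,-0.05],"gripper":0.6},{"angular":[0,0,-0.537],"delta_pos":[0.898,-0.182,-0.05],"gripper":0.6},{"angular":[0,0,-0.537],"delta_pos":[0.898,-0.182,-0.05],"gripper":0.6},{"angular":[0,0,-0.537],"delta_pos":[0.898,-0.182,-0.05],"gripper":0.6},{"angular":[0,0,-0.537],"delta_pos":[0.898,-0.182,-0.05],"gripper":0.6},{"angular":[0,0,-0.537],"delta_pos":[0.898,-0.182,-0.05],"gripper":0.6},{"angular":[0,0,-0.537],"delta_pos":[0.898,-0.182,-0.05],"gripper":0.6},{"angular":[0,0,-0.537],"delta_pos":[0.898,-0.182,-0.05],"gripper":0.6},{"angular":[0,0,-0.537],"delta_pos":[0.898,-0.182,-0.05],"gripper":0.6},{"angular":[0,0,-0.537],"delta_pos":[0.898,-0.182,-0.05],"gripper":0.6},{"angular":[0,0,-0.537],"delta_pos":[0.898,-0.182,-0.05],"gripper":0.6}]'
python3 -m crank '[{"angular":[0,0,0],"delta_pos":[0,0,0],"gripper":0.6}]'
python3 - <<'E'
from h import *
s=state();print(s["tool_pos"],s["tool_rot"],s["joint_pos"])
im=grab_frame("wrist");cv2.imwrite("pics/w1.png",im[:,:,::-1])
for t in("pull_tab","ball_top","socket_mouth","fixture"):
    print(t,[(np.round(d["pixel"],1),round(d["conf"],2)) for d in landmark_of("wrist",t)[:3]])
E
```

```text
time: 3.72
tool_pos: [0.4997, -0.0751, 0.2509]
tool_rot: [0.0, 0.768, 0.641, -0.0]
contact_force: [0.2, -0.2, 0.5]
gripper_width: 0.603
time: 3.85
tool_pos: [0.4998, -0.0747, 0.2511]
tool_rot: [0.0, 0.768, 0.641, 0.0]
contact_force: [-0.7, 0.3, -0.0]
gripper_width: 0.6
[ 0.49981174 -0.07474102  0.25106567] [3.65490997e-04 7.67591240e-01 6.40939587e-01 2.16492552e-05] [-2.95578907e-01 -2.58398978e-01  1.84146857e+00 -3.64087968e-04
  1.55788771e+00 -1.16221535e-01]
pull_tab [(array([324.4, 167.2]), 0.73)]
ball_top []
socket_mouth [(array([413.7, 168.1]), 0.59)]
fixture [(array([411.9,  47. ]), 0.64)]
```

View pics/w1.png

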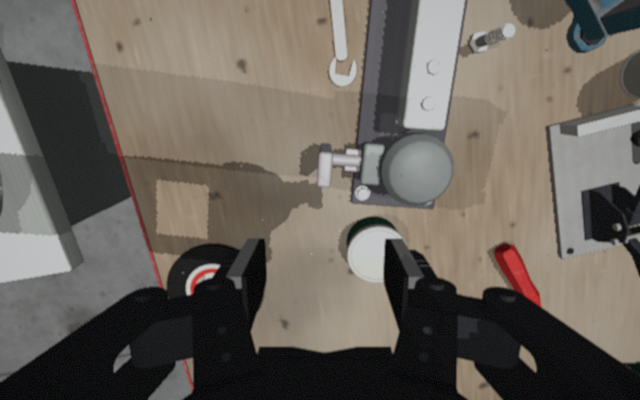

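The wrist picture shows the tab at about (324,165), the coupler dome at (417,170), the tin at (375,250) and the spanner end at (342,70). The plate's edge is slightly turned relative to the tool. I'll measure the yaw and the tab more closely.

```bash
python3 - <<'E'
from h import *
s=state();w=Pw(s)
im=cv2.imread("pics/w1.png");c=cv2.resize(im[100:220,290:470],None,fx=4.4,fy=4.4,interpolation=cv2.INTER_CUBIC);cv2.imwrite("pics/w1z.png",c)
m=silhouettes("wrist","pull_tab");print([(x["bbox"],x["conf"],x["mask"].sum()) for x in m])
f=silhouettes("wrist","fixture");print([(x["bbox"],x["conf"]) for x in f])
a,b=P("scene"),P("top")
print("3view",*tri([(a,(365.8,198.1)),(b,(365.7,215.3)),(w,(324.4,167.2))]))
print("2view",*tri([(b,(365.7,215.3)),(w,(324.4,167.2))]),*tri([(a,(365.8,198.1)),(w,(324.4,167.2))]))
print("mouth",*tri([(a,(353.2,186.8)),(b,(369.4,184.3)),(w,(413.7,168.1))]))
for z in(.126,.105):print(z,ray_z(w,(324.4,165),z),ray_z(w,(324.4,167.2),z))
p=ray_z(w,(371,20),.012);q=ray_z(w,(355,190),.012);print("edge",p,q,"yaw",np.arctan2(-(p-q)[0],(p-q)[1]))
p=ray_z(w,(418,10),.1);q=ray_z(w,(404,120),.1);print("bar",p,q,"yaw",np.arctan2(-(p-q)[0],(p-q)[1]))
m0=silhouettes("top","fixture")
for x in m0: print(x["conf"],cv2.minAreaRect(np.argwhere(x["mask"])[:,::-1].astype(np.float32)))
E
```

```text
[([318.1, 142.5, 361.1, 186.6], 0.67, np.int64(1136))]
[([318.1, 0.2, 469.9, 209.5], 0.93)]
3view [ 0.50415888 -0.06968345  0.09416001] [array([ 0. , -0.1]), array([-0.5,  0.6]), array([3.7, 1.7])]
2view [ 0.503166   -0.06725711  0.11268961] [array([-0.6,  0.3]), array([2.2, 3.2])] [ 0.50130051 -0.06693342  0.09684582] [array([ 0., -0.]), array([ 0. , -0.1])]
mouth [ 0.58946542 -0.08822105  0.07548893] [array([-1.9, -0.2]), array([1.6, 2.3]), array([4., 0.])]
0.126 [ 0.50254726 -0.06000517] [ 0.5022134  -0.06180647]
0.105 [ 0.50187716 -0.06361568] [ 0.50151849 -0.06555083]
edge [0.57437491 0.06154245] [ 0.52887338 -0.11539138] yaw -0.251712589805259
bar [0.59868356 0.04572515] [ 0.5768884  -0.03821555] yaw -0.254039763248062
0.7 ((326.5351257324219, 186.01083374023438), (121.45747375488281, 45.28922653198242), 17.10272979736328)
```

View pics/w1z.png

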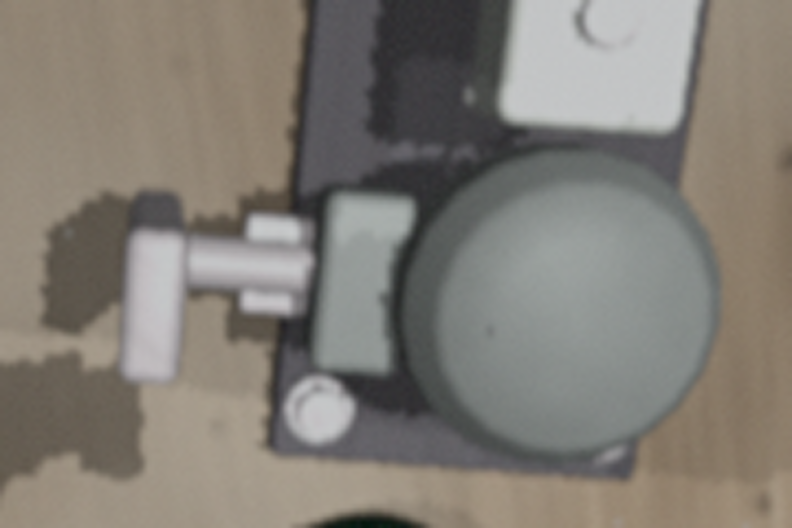

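```bash
python3 - <<'E'
from h import *
s=state();w=Pw(s)
f=lambda x,y:(x/4.4+290-.4,y/4.4+100-.4)
yaw=-.252;ex=np.array([np.cos(yaw),np.sin(yaw)]);ey=np.array([-ex[1],ex[0]])
t=ray_z(w,f(152.5,306),.126);print("tab",t)
c=[ray_z(w,f(*q),.126) for q in((128,232),(183,232),(178,380),(122,380))]
print("size",[np.linalg.norm(c[i]-c[i-1]).round(4) for i in range(4)])
d=(c[0]+c[1]-c[2]-c[3]);print("yaw tab",np.arctan2(-d[0],d[1]))
for z in(.075,.085,.09,.1,.109):
    for q in((318,370),(330,195),(415,197)):
        r=ray_z(w,f(*q),z)-t;print(z,q,np.round([r@ex,r@ey],4))
d=ray_z(w,f(585,330),.1)-t;print("dome",d@ex,d@ey)
p=ray_z(w,f(272,450),.012);q=ray_z(w,f(633,476),.012);print("plate corner-width",np.linalg.norm(p-q),np.arctan2((q-p)[1],(q-p)[0]), (p+q)/2+.18*ey)
# predict tab from plate end
print("pred tab", (p+q)/2+.06*ey-.086*ex)
R0=Rq(s["tool_rot"]);print(R0.as_matrix().round(3))
E
```

```text
tab [ 0.50180746 -0.06298886]
size [np.float64(0.0282), np.float64(0.0102), np.float64(0.0282), np.float64(0.0106)]
yaw tab -0.21941245580708021
0.075 (318, 370) [ 0.0386 -0.0214]
0.075 (330, 195) [0.0374 0.0176]
0.075 (415, 197) [0.0559 0.0184]
0.085 (318, 370) [ 0.0373 -0.0192]
0.085 (330, 195) [0.0362 0.0186]
0.085 (415, 197) [0.0541 0.0194]
0.09 (318, 370) [ 0.0367 -0.0181]
0.09 (330, 195) [0.0356 0.0191]
0.09 (415, 197) [0.0532 0.0199]
0.1 (318, 370) [ 0.0354 -0.0159]
0.1 (330, 195) [0.0343 0.0202]
0.1 (415, 197) [0.0514 0.021 ]
0.109 (318, 370) [ 0.0343 -0.0139]
0.109 (330, 195) [0.0332 0.0211]
0.109 (415, 197) [0.0498 0.0219]
dome 0.0893606110251349 -0.003682400747874565
plate corner-width 0.09824705264139934 -0.2573747027026492 [0.61480703 0.03329151]
pred tab [ 0.50160233 -0.06147502]
[[ 0.181  0.984 -0.   ]
 [ 0.984 -0.181 -0.   ]
 [-0.    -0.    -1.   ]]
```

The measurements agree. The tab is at (0.502, -0.062) both from its top face and from the plate, the yaw is about -0.252, and the plate measures 98 mm wide. Next I'll align, come lower and look again.

```bash
python3 -m crank '[{"angular":[0,0,0],"delta_pos":[0.214,-0.01,0.5],"gripper":0.4},{"angular":[0,0,0],"delta_pos":[0.214,0,0.5],"gripper":0.4},{"angular":[0,0,0.8],"delta_pos":[0,0,0.5],"gripper":0.4},{"angular":[0,0,0],"delta_pos":[0,0,0],"gripper":0.4},{"angular":[0,0,0],"delta_pos":[0,0,0],"gripper":0.4}]'
python3 - <<'E'
from h import *
s=state();w=Pw(s);print(s["tool_pos"])
im=grab_frame("wrist");cv2.imwrite("pics/w2.png",im[:,:,::-1])
l=landmark_of("wrist","pull_tab");print(l)
for z in (.105,.126):print(ray_z(w,l[0]["pixel"],z) if l else 0)
E
```

```text
time: 4.88
tool_pos: [0.5017, -0.0622, 0.2057]
tool_rot: [-0.0, 0.789, 0.614, -0.0]
contact_force: [0.3, 0.5, 0.4]
gripper_width: 0.4
[ 0.50168175 -0.06218746  0.20565955]
[{'pixel': [325.7, 193.3], 'conf': 0.78}]
[ 0.50219747 -0.06371595]
[ 0.50347146 -0.0584167 ]
```

View pics/w2.png

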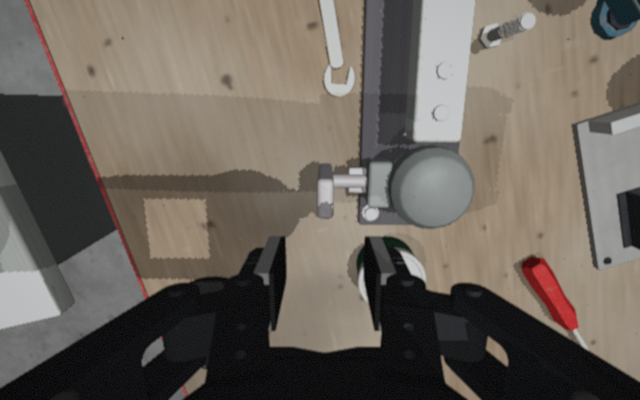

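The tab's top face is at about (325,203) and sits square between the fingers. I'll check its height from the two wrist views.

```bash
python3 - <<'E'
from h import *
s=state();w2=Pw(s)
s1=dict(tool_pos=np.array([.49981,-.07474,.25107]),tool_rot=np.array([3.65e-4,.767591,.64094,2e-5]));w1=Pw(s1)
im=cv2.imread("pics/w2.png");cv2.imwrite("pics/w2z.png",cv2.resize(im[150:240,290:400],None,fx=6,fy=6,interpolation=cv2.INTER_CUBIC))
print(tri([(w1,(324.3,169.1)),(w2,(325,203))]), ray_z(w2,(325,203),.126))
print(tri([(w1,(324.4,167.2)),(w2,(325.7,193.3)),(P("scene"),(365.8,198.1)),(P("top"),(365.7,215.3))]))
E
```

```text
(array([ 0.50359947, -0.05586298,  0.16037353]), [array([0.6, 0.1]), array([-0.7, -0.1])]) [ 0.50166075 -0.0656934 ]
(array([ 0.5035285 , -0.06866939,  0.09487092]), [array([2.8, 2.4]), array([2.4, 1.8]), array([-0.1, -0. ]), array([-0.8,  0.8])])
```

View pics/w2z.png

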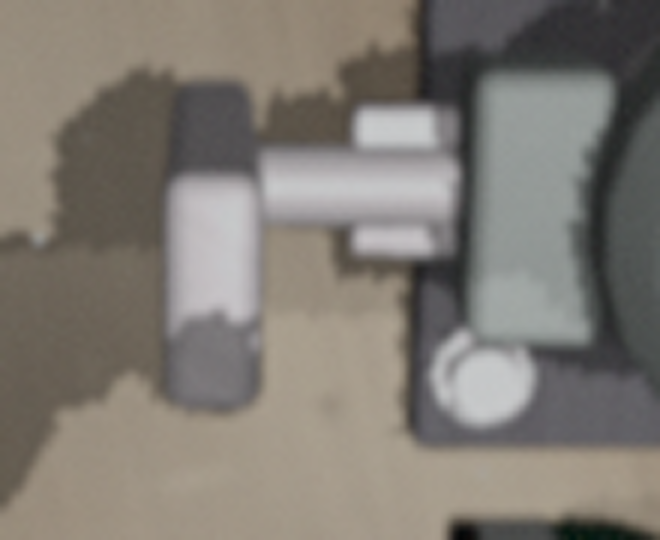

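```bash
python3 - <<'E'
from h import *
s=state();w2=Pw(s)
s1=dict(tool_pos=np.array([.49981,-.07474,.25107]),tool_rot=np.array([3.65e-4,.767591,.64094,2e-5]));w1=Pw(s1)
print(tri([(w1,(324.3,169.1)),(w2,(325.1,198.1))]), ray_z(w2,(325.1,198.1),.126))
g=lambda x,y:(x/6+289.6,y/6+149.6)
for a,b in(((168,291),(260,291)),((213,172),(213,410))): print(np.linalg.norm(ray_z(w2,g(*a),.126)-ray_z(w2,g(*b),.126)))
print(Rq(s["tool_rot"]).as_matrix().round(3))
E
```

```text
(array([ 0.50229401, -0.06227187,  0.12529415]), [array([0.4, 0.1]), array([-0.4, -0.1])]) [ 0.50262752 -0.06219693]
0.010904319948880848
0.029257556247101746
[[ 0.247  0.969  0.001]
 [ 0.969 -0.247 -0.   ]
 [-0.     0.001 -1.   ]]
```

The tab's top is at z = 0.125, which matches the text (0.126), and its size is right too. Descending.

```bash
python3 -m crank '[{"angular":[0,0,0],"delta_pos":[0,0.025,0.8],"gripper":0.4},{"angular":[0,0,0],"delta_pos":[0,0,0.8],"gripper":0.4},{"angular":[0,0,0],"delta_pos":[0,0,0.6],"gripper":0.4},{"angular":[0,0,0],"delta_pos":[0,0,0.6],"gripper":0.4},{"angular":[0,0,0],"delta_pos":[0,0,0.55],"gripper":0.4},{"angular":[0,0,0],"delta_pos":[0,0,0],"gripper":0.4},{"angular":[0,0,0],"delta_pos":[0,0,0],"gripper":0.4}]'
python3 - <<'E'
from h import *
im=grab_frame("wrist");cv2.imwrite("pics/w3.png",im[:,:,::-1])
E
```

```text
time: 5.85
tool_pos: [0.5029, -0.0627, 0.1059]
tool_rot: [0.0, 0.79, 0.613, 0.0]
contact_force: [-0.1, 0.1, 0.3]
gripper_width: 0.401
```

View pics/w3.png

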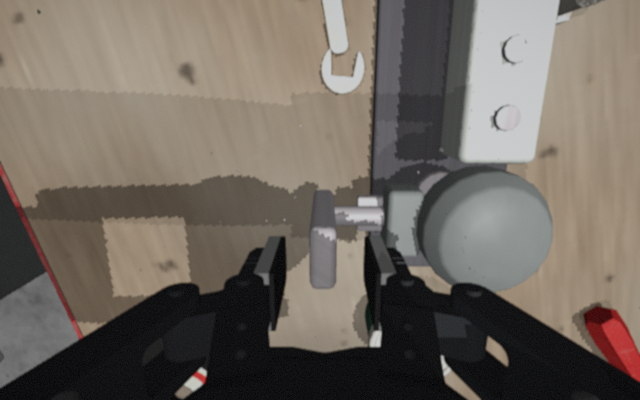

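The tab is centred between the pads: its top face is at row 257 where 260 was predicted, and at column 323. Closing.

```bash
python3 -m crank '[{"angular":[0,0,0],"delta_pos":[0,0,0],"gripper":0},{"angular":[0,0,0],"delta_pos":[0,0,0],"gripper":0},{"angular":[0,0,0],"delta_pos":[0,0,0],"gripper":0},{"angular":[0,0,0],"delta_pos":[0,0,0],"gripper":0},{"angular":[0,0,0],"delta_pos":[0,0,0],"gripper":0}]'
```

```text
time: 6.52
tool_pos: [0.5021, -0.0625, 0.1063]
tool_rot: [-0.0, 0.79, 0.613, -0.0]
contact_force: [-3.9, 1.1, 5.9]
gripper_width: 0.102
```

```bash
python3 -m crank '[{"angular":[0,0,0],"delta_pos":[0,0,0],"gripper":0},{"angular":[0,0,0],"delta_pos":[0,0,0],"gripper":0}]'
python3 - <<'E'
from h import *
im=grab_frame("wrist");cv2.imwrite("pics/w4.png",im[:,:,::-1])
E
```

```text
time: 6.78
tool_pos: [0.5021, -0.0625, 0.1063]
tool_rot: [-0.0, 0.79, 0.613, -0.0]
contact_force: [-5.4, 0.9, 6.1]
gripper_width: 0.102
```

View pics/w4.png

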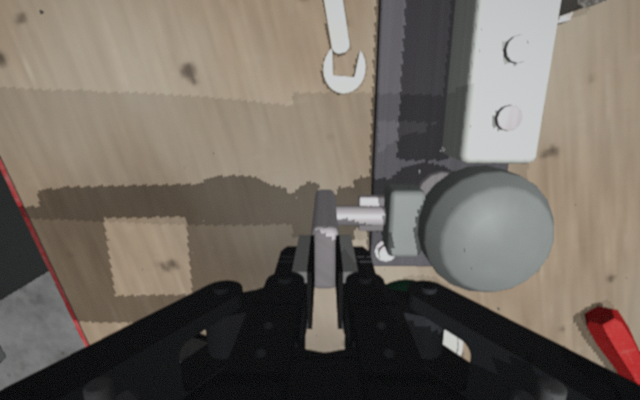

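The tab is gripped between the pads. I'll pull along the tool's -y, slowly, watching the force.

```bash
python3 -m crank '[{"angular":[0,0,0],"delta_pos":[0,-0.1,0],"gripper":0},{"angular":[0,0,0],"delta_pos":[0,-0.1,0],"gripper":0},{"angular":[0,0,0],"delta_pos":[0,-0.1,0],"gripper":0},{"angular":[0,0,0],"delta_pos":[0,-0.1,0],"gripper":0},{"angular":[0,0,0],"delta_pos":[0,0,0],"gripper":0}]'
python3 -m crank '[{"angular":[0,0,0],"delta_pos":[0,-0.07,0],"gripper":0},{"angular":[0,0,0],"delta_pos":[0,-0.07,0],"gripper":0},{"angular":[0,0,0],"delta_pos":[0,0,0],"gripper":0},{"angular":[0,0,0],"delta_pos":[0,0,0],"gripper":0}]'
```

```text
time: 7.45
tool_pos: [0.4924, -0.06, 0.1064]
tool_rot: [0.002, 0.79, 0.613, 0.002]
contact_force: [5.1, -0.5, 0.7]
gripper_width: 0.102
time: 7.95
tool_pos: [0.4887, -0.059, 0.1064]
tool_rot: [0.002, 0.79, 0.613, 0.002]
contact_force: [7.7, -1.2, -0.1]
gripper_width: 0.107
```

```bash
python3 -m crank '[{"angular":[0,0,0],"delta_pos":[0,-0.07,0],"gripper":0},{"angular":[0,0,0],"delta_pos":[0,0,0],"gripper":0},{"angular":[0,0,0],"delta_pos":[0,0,0],"gripper":0}]'
python3 -m crank '[{"angular":[0,0,0],"delta_pos":[0,-0.05,0],"gripper":0},{"angular":[0,0,0],"delta_pos":[0,0,0],"gripper":0},{"angular":[0,0,0],"delta_pos":[0,0,0],"gripper":0}]'
```

```text
time: 8.32
tool_pos: [0.4868, -0.0586, 0.1064]
tool_rot: [0.002, 0.79, 0.613, 0.002]
contact_force: [7.6, -1.8, -0.8]
gripper_width: 0.104
time: 8.7
tool_pos: [0.4864, -0.0585, 0.1065]
tool_rot: [0.004, 0.79, 0.613, 0.003]
contact_force: [10.8, -1.9, -3.7]
gripper_width: 0.107
```

The latch is at its stop: travel is 16.2 mm, and on the last step the force rose while the tool hardly moved. I'll take a touch more pull, then start the swing with 2 degree steps on the arc about the pivot.

```bash
python3 -m crank '[{"angular":[0,0,0],"delta_pos":[0,-0.03,0],"gripper":0},{"angular":[0,-0.4,0],"delta_pos":[0.0415,0,-0.279],"gripper":0},{"angular":[0,-0.4,0],"delta_pos":[0.0415,0,-0.279],"gripper":0},{"angular":[0,0,0],"delta_pos":[0,0,0],"gripper":0},{"angular":[0,0,0],"delta_pos":[0,0,0],"gripper":0}]'
python3 - <<'E'
from h import *
for c in("wrist","scene"):
    im=grab_frame(c);cv2.imwrite(f"pics/{c}5.png",im[:,:,::-1])
E
```

```text
time: 9.32
tool_pos: [0.4871, -0.0556, 0.1237]
tool_rot: [0.026, 0.789, 0.613, -0.024]
contact_force: [14.5, -3.2, -4.1]
gripper_width: 0.105
```

View pics/wrist5.png

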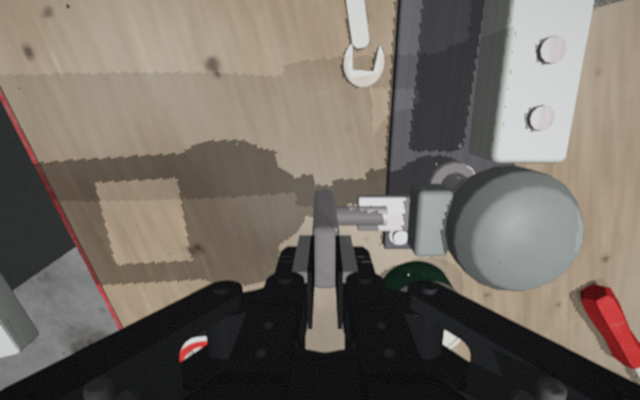

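View pics/scene5.png

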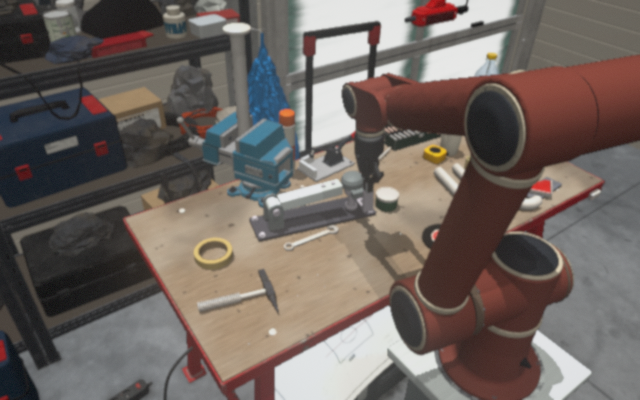

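The coupler has started to rise with the tab held. In the wrist picture the tab has not moved in the pads (column 324), the rod is longer and the coupler has moved off. Forces are small. Continuing.

```bash
python3 -m crank '[{"angular":[0,-0.4,0],"delta_pos":[0.0415,0,-0.279],"gripper":0},{"angular":[0,-0.4,0],"delta_pos":[0.0415,0,-0.279],"gripper":0},{"angular":[0,-0.4,0],"delta_pos":[0.0415,0,-0.279],"gripper":0},{"angular":[0,-0.4,0],"delta_pos":[0.0415,0,-0.279],"gripper":0},{"angular":[0,0,0],"delta_pos":[0,0,0],"gripper":0}]'
python3 -m crank '[{"angular":[0,-0.4,0],"delta_pos":[0.0415,0,-0.279],"gripper":0},{"angular":[0,-0.4,0],"delta_pos":[0.0415,0,-0.279],"gripper":0},{"angular":[0,-0.4,0],"delta_pos":[0.0415,0,-0.279],"gripper":0},{"angular":[0,-0.4,0],"delta_pos":[0.0415,0,-0.279],"gripper":0},{"angular":[0,-0.4,0],"delta_pos":[0.0415,0,-0.279],"gripper":0},{"angular":[0,-0.4,0],"delta_pos":[0.0415,0,-0.279],"gripper":0},{"angular":[0,0,0],"delta_pos":[0,0,0],"gripper":0},{"angular":[0,0,0],"delta_pos":[0,0,0],"gripper":0}]'
python3 - <<'E'
from h import *
for c in("wrist","scene","top"):
    im=grab_frame(c);cv2.imwrite(f"pics/{c}6.png",im[:,:,::-1])
obs={}
for n in("socket_mouth","ball_top","pull_tab"):
    for c in("scene","top"):
        l=landmark_of(c,n);print(n,c,l[:2]);
        if l: obs[n,c]=l[0]["pixel"]
    if (n,"scene") in obs and (n,"top") in obs: print(tri([(P(c),obs[n,c]) for c in("scene","top")]))
s=state();print(s["tool_pos"],s["contact_force"],s["gripper_width"],s["joint_vel"].round(4))
ey=np.array([.249,.968]);
a=Rq(s["tool_rot"]).as_matrix();print("tilt",np.arcsin(a[2,0]),a.round(3))
E
cd pics; python3 -c "
import cv2;a=cv2.imread('scene6.png');cv2.imwrite('s6z.png',cv2.resize(a[140:260,230:430],None,fx=4,fy=4,interpolation=cv2.INTER_CUBIC))"
```

```text
time: 10.05
tool_pos: [0.4894, -0.0466, 0.1565]
tool_rot: [0.069, 0.785, 0.611, -0.079]
contact_force: [14.5, -3.5, -4.0]
gripper_width: 0.108
time: 11.05
tool_pos: [0.4948, -0.0257, 0.2014]
tool_rot: [0.132, 0.772, 0.601, -0.16]
contact_force: [16.5, -4.6, -4.3]
gripper_width: 0.104
socket_mouth scene [{'pixel': [346.0, 159.7], 'conf': 0.96}]
socket_mouth top [{'pixel': [365.2, 179.9], 'conf': 0.71}]
(array([ 0.58958247, -0.06063014,  0.17757832]), [array([-0.2, -0. ]), array([0.2, 0.2])])
ball_top scene [{'pixel': [352.7, 182.5], 'conf': 0.73}, {'pixel': [213.5, 255.4], 'conf': 0.65}]
ball_top top [{'pixel': [367.5, 187.9], 'conf': 0.68}]
(array([ 0.57873884, -0.07829023,  0.10063526]), [array([-1.2, -0.1]), array([1.1, 1. ])])
pull_tab scene [{'pixel': [357.2, 171.6], 'conf': 0.48}]
pull_tab top [{'pixel': [353.9, 213.7], 'conf': 0.7}]
(array([ 0.49976276, -0.02774784,  0.19946688]), [array([0.6, 0.1]), array([-0.5, -0.5])])
[ 0.49477733 -0.02576957  0.20129768] [15.74110171 -4.26435617 -3.28499996] 0.10409062568472646 [ 0.0009 -0.0007 -0.     -0.0015 -0.0003  0.0008]
tilt -0.4176131544275674 [[ 0.227  0.97  -0.089]
 [ 0.885 -0.244 -0.396]
 [-0.406  0.011 -0.914]]
```

View pics/wrist6.png

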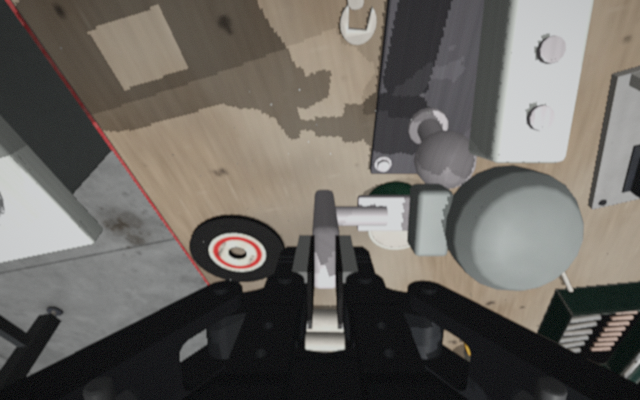

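View pics/s6z.png

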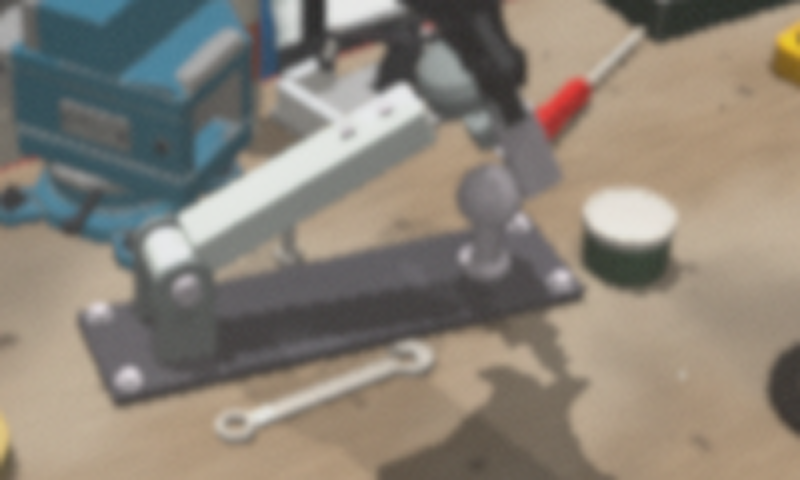

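View pics/top6.png

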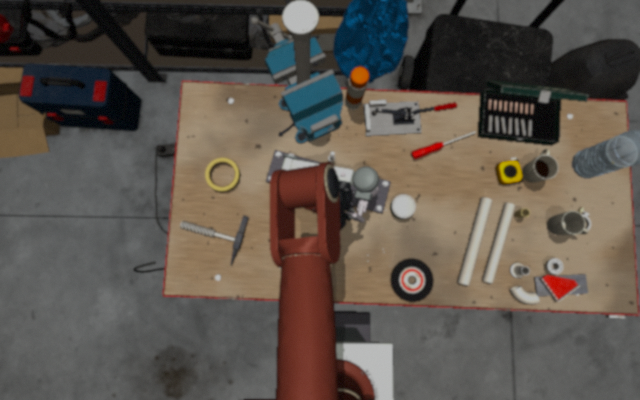

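Both cameras show the coupler well above the bare ball. The triangulated mouth height is 0.178 m, against 0.173 m from the swing angle of 0.418 rad, so clearance is 73–78 mm. The latch is still 16.2 mm out. The tin and spanner are where they were. I'll hold briefly, check it is still, and hand in.

```bash
python3 -m crank '[{"angular":[0,0,0],"delta_pos":[0,0,0],"gripper":0},{"angular":[0,0,0],"delta_pos":[0,0,0],"gripper":0},{"angular":[0,0,0],"delta_pos":[0,0,0],"gripper":0},{"angular":[0,0,0],"delta_pos":[0,0,0],"gripper":0}]'
python3 -c "
from plant import *
print(state()['joint_vel'].round(4));print(job_done())"
```

```text
time: 12.0
tool_pos: [0.4948, -0.0258, 0.2013]
tool_rot: [0.132, 0.772, 0.601, -0.16]
contact_force: [15.7, -4.3, -3.7]
gripper_width: 0.102
[-0.0008 -0.0005  0.0008 -0.0009  0.0001  0.0001]
the job is handed in; nothing more can be done
None
```

The drawbar is swung up off the ball and held still by the tab, and the job was handed in at 12.0 s of the 32 s allowed. I gripped the tab, pulled the latch out to its stop, then swung the drawbar up about its pivot by 0.42 rad.

**Last checks**
- **Latch:** it is 16.2 mm out, still at the stop. On the last step of the pull the force rose while the tool hardly moved.
- **Height:** the mouth is about 73 mm above the ball top from the swing angle. The camera measurement gives about 78 mm. The two differ by 5 mm, but both are well over the 50 mm asked.
- **Hold:** the grip is steady and the arm is still. The force at the wrist was about 17 N, and none of my readings was higher.
- **Other things on the bench:** the tin, spanner, hammer and tape look unmoved in the pictures. I did not check the bolt as closely.

**Disagreements and slips**
- **Grip opening:** the gripper read about 9 mm on a tab described as 12 mm thick, while the pictures gave 10–11 mm. The wrist pictures showed it firmly held.
- **Tab height:** the network's tab points from the fixed cameras came out about 10 mm low, so I used the tab's top face in two wrist views instead (125 mm, against 126 mm from the text).
- **Refused move:** one call had 13 rows and was refused, so I sent it again with 12.

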